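Slide the parts tray to its taped corner and collect the pressed E-cores

ROBOT

A 6-joint arm with a two-finger parallel gripper is mounted at the origin on the work surface. World frame = base frame: x ahead of the robot, y to its left, z up, the work surface at z = 0. Lengths are in m, angles in degrees, forces in N, time in s.
With the tool pointing down it reaches from about 0.325 to 0.925 m from the base axis. Payload 3.1 kg.
Tool frame: the origin (TCP) lies between the finger pads; the fingertips stand 22 mm ahead of it and the grasp point (between the pads) lies 3 mm ahead of it (bot.tip_reach is the distance from the TCP to the fingertips, in m); z points along the fingers, y is the direction in which the jaws open and shut (so a half turn about z gives the same grasp; the last joint's range is limited). The gripper opens to 85 mm and grips with 20 to 120 N. Pads are 22 mm wide; open, the fingers measure 114 mm over their backs; the gripper's body (76 mm by 85 mm) begins 54 mm behind the grasp point. The pads swing forward as they close: fully open they stand 13 mm farther back than shut.
Start: joints at [-71.116, 12.427, 92.441, -0, 75.132, -6.429], TCP at [0.267, -0.565, 0.253] pointing down, gripper open.
Joint ranges: [-157.48, 157.48], [-44.54, 120.13], [17.64, 146.25], [-64.5, 244.5], [7.68, 150.69], [-147.95, 147.95]. Speed limits (degrees/s): [159.86, 159.86, 180, 180, 180, 180].

INTERFACE

Orientations are given as [roll, pitch, yaw] about the fixed x, y, z axes, in that order (R = Rz(yaw) Ry(pitch) Rx(roll)).
In Python, from station import bot gives the robot as it stands.
- The arm moves only by the shell command python3 -m creep 'ROWS' [FORCE]. ROWS is JSON, a list of rows, each a list of 7 numbers: the shift along the world's x, y, z in mm, then the turn, a rotation vector about the world's x, y, z in degrees, then the closure, from 0 (fully open) to 1 (shut). A call has 1 to 10 rows; each row shifts and turns the commanded pose from where the row before left it; what a row does not reach is not made up. A row lasts 1/12 s, in which the tool goes at most 41.7 mm and 7.16 degrees, less where a joint would pass 70% of its speed; a pose out of reach is approached as far as the arm can. A call with a gripper value outside its range is refused whole. The fingers move at their own pace and stop on an object; FORCE is the grip in N (left out, the last holds). Time passes only in rows, so rows that do not move let the fingers close. It gives the time, the measured TCP pose, the force and the opening at its end, in the units of the state.
- bot.get_state(): the state, without advancing time (a new reading comes with each control period).
- bot.read_camera(name): name is "side" or "top"; returns (picture, depth): 480x640x3 uint8, blue, green, red; 480x640 float32, m along the optical axis (not along the pixel's ray), 0 where there is no reading.
- bot.camera_params(name): a dict with "fx", "fy", "cx", "cy" (pixels), "k1" (the pictures are not rectified: a ray, as slopes to the right and down, at radius r is drawn at 1 + k1 r^2 times it, then the intrinsics apply), "T" (4x4, takes a point from camera to world coordinates). Camera axes: x right, y down, z forward; pixel columns grow to the right and rows downward; lengths in m; the calibration is good to about 2 mm. A picture is of the moment at which its call begins. camera_params takes no time and is no camera call.
- bot.hand_in(): hands the job in, once; it reports no verdict.
The state is a dict: "t": time; "joints": joint angles; "qvel": joint speeds; "joint_efforts": joint torques, N m; "eef_pos": TCP position; "ee_rot": TCP orientation; "contact_force": force on the tool from outside, world axes, zero at the start; "torque": the same for the moment, N m; "grip_width": finger opening in m.
Only numpy, scipy, OpenCV 4.12 (cv2) and the standard library are available. Lean on these libraries where they do the work, as an engineer would, in place of code of your own. Each camera call takes 0.05 s, during which the arm holds its last target. There are 200 camera calls.

TASK

Slide the empty stainless parts tray along the bench, without lifting it, until its far left corner sits squarely inside the L of grey marking tape, with both sides close up to the strips (within about a centimetre). Then collect both black E-cores from the catch tray under the machine's chute and lay them flat, side by side, inside the parts tray, gently, since they are brittle: do not drop them. The tray must still be squarely in its corner at the end; leave the jar, the sieve and the lidded graphite box alone.

Things in the scene. Friction and masses are not known exactly. Their poses are not given: they have to be found in the camera images.
- tray: Loose open stainless parts tray, 150 mm (x) by 200 mm (y) by 30 mm high outside, walls and floor 4 mm thick, about 0.45 kg. Origin: centre of its underside, z up. It starts to the right of the tape, turned less than 45 degrees against it; its 200 mm side away from the robot (+x) belongs along the long strip.
- mark: L of flat grey tape on the bench, strips 20 mm wide. Origin: the bench point where the tray's origin belongs, axes as the tray's. Long strip (170 mm) along y, inner edge at x = +79 mm; short strip (100 mm) along x, inner edge at y = +104 mm. They meet at the inner corner (+79, +104), away from the robot and to its left; a tray at the origin leaves 4 mm to each strip.
- catch: Fixed shallow steel catch tray on feet under the machine's chute, 160 mm (x) by 260 mm (y) outside, walls 4 mm thick; its inner floor is 34 mm above the bench and its rim 54 mm. Origin: on the bench below its centre. The chute comes down to it from its +y end (at least 15 mm beyond that rim) and rises away at 24 degrees.
- core_a: Black ferrite E-core, one of two alike, 0.2 kg: from above a capital E, 80 mm long (x), 40 mm deep (y), 20 mm high. The back bar, 12 mm thick, is at -y; three legs run to +y, the centre one 20 mm wide. Lies flat in the catch tray, back to either side; grip it over the 40 mm depth at mid-length. Origin: centre of its underside (middle of the 80 x 40 outline).
- core_b: Black ferrite E-core, one of two alike, 0.2 kg: from above a capital E, 80 mm long (x), 40 mm deep (y), 20 mm high. The back bar, 12 mm thick, is at -y; three legs run to +y, the centre one 20 mm wide. Lies flat in the catch tray, back to either side; grip it over the 40 mm depth at mid-length. Origin: centre of its underside (middle of the 80 x 40 outline).
- core_a_center (a point): Middle of core_a, 10 mm above its underside.
- core_b_center (a point): Middle of core_b, 10 mm above its underside.
- jar: Bystander: white plastic jar, 70 mm across, 100 mm high, beyond the catch tray. Origin: centre of its underside.
- sieve: Bystander: round steel sieve, 140 mm across, 45 mm high, at the far side of the bench. Origin: centre of its underside.
- boat: Bystander: flat lidded graphite box, 120 x 160 x 45 mm, at the far side of the bench. Origin: centre of its underside.
Not all that is in view belongs to the job. Leave any turquoise or yellow look-alike of the tray alone.

How it is judged (in metres and radians):
On the way:
1. the empty tray rests squarely in the taped corner while both cores are still in the catch tray (x of tray in the frame of mark between -0.015 and 0.015 m and y of tray in the frame of mark between -0.015 and 0.015 m and angle between the x axis of tray and the x axis of mark, either way round below 0.12 rad and linear speed of tray below 0.02 m/s and angular speed of tray below 0.15 rad/s and x of core_a_center in the frame of catch between -0.08 and 0.08 m and y of core_a_center in the frame of catch between -0.13 and 0.13 m and z of core_a_center in the frame of catch between 0.03 and 0.065 m and x of core_b_center in the frame of catch between -0.08 and 0.08 m and y of core_b_center in the frame of catch between -0.13 and 0.13 m and z of core_b_center in the frame of catch between 0.03 and 0.065 m), for 0.3 s.
At the end, for the whole second after the job is handed in: The tray stands flat on the bench with its origin within 15 mm of the mark's origin along each of the mark's axes and its sides within 0.12 rad of the tape, and both E-cores lie flat (within 0.1 rad) on the tray's floor, inside its walls, all at rest (x of tray in the frame of mark between -0.015 and 0.015 m and y of tray in the frame of mark between -0.015 and 0.015 m and angle between the x axis of tray and the x axis of mark, either way round below 0.12 rad and linear speed of each of tray, core_a, core_b below 0.02 m/s and angular speed of each of tray, core_a, core_b below 0.15 rad/s and height (world z) of tray below 0.004 m and angle between tray's own z axis and vertical below 0.05 rad and x of core_a_center in the frame of tray between -0.071 and 0.071 m and y of core_a_center in the frame of tray between -0.096 and 0.096 m and z of core_a_center in the frame of tray between 0.009 and 0.019 m and angle between the z axis of each of core_a, core_b and the z axis of tray, either way round below 0.1 rad and x of core_b_center in the frame of tray between -0.071 and 0.071 m and y of core_b_center in the frame of tray between -0.096 and 0.096 m and z of core_b_center in the frame of tray between 0.009 and 0.019 m); the robot touches nothing.
It fails at once if the tray is lifted off the bench (more than 15 mm) or tipped (over 0.2 rad) (height (world z) of tray above 0.015 m or angle between tray's own z axis and vertical above 0.2 rad).
It fails at once if a core is dropped: it moves faster than 0.6 m/s while the fingers do not hold it (a fall of about 20 mm) ((linear speed of core_a above 0.6 m/s and contact force between the fingers and core_a below 0.5 N) or (linear speed of core_b above 0.6 m/s and contact force between the fingers and core_b below 0.5 N)).
It fails at once if a core is pressed on the parts tray or on the other core with more than 60 N (contact force between any of core_a, core_b and tray above 60 N or contact force between core_a and core_b above 60 N).
It fails at once if the jar, the sieve or the graphite box is moved by more than 30 mm (distance of any of jar, sieve, boat from where it was at the start of the episode above 0.03 m).
It also fails if it takes over 72 s, if anything falls off the work surface, if the arm or the gripper's body presses on something with over 40 N, if the wrist force passes 120 N, or if a joint passes its speed limit or range.

## Working session

There is one attempt and no reset: what is moved stays moved. The work goes in short steps, Python scripts to look and compute and a shell command to move; the robot and the scene stay as the last step left them, time stands still between calls to the robot, and variables do not carry over. Pictures are saved under pics/ and viewed, about 8 in all and at most 12, crops included, and the job is handed in when it is done.

```bash
mkdir -p pics; cat > h.py <<'E'
import cv2, numpy as np
from station import bot
def shot(n):
    im,d=bot.read_camera(n); np.savez('last_%s.npz'%n,im=im,d=d); return im,d
def load(n):
    f=np.load('last_%s.npz'%n); return f['im'],f['d']
def rays(n,uv):
    p=bot.camera_params(n); a=np.atleast_2d(np.array(uv,float))
    q=np.c_[(a[:,0]-p['cx'])/p['fx'],(a[:,1]-p['cy'])/p['fy']]; s=q.copy()
    for _ in range(30): s=q/(1+p['k1']*(s**2).sum(1,keepdims=True))
    T=np.array(p['T']); return T[:3,3],np.c_[s,np.ones(len(s))]@T[:3,:3].T
def at_z(n,uv,z):
    o,r=rays(n,uv); return o+r*((z-o[2])/r[:,2])[:,None]
def by_depth(n,uv,d):
    o,r=rays(n,uv); a=np.atleast_2d(uv).astype(int); return o+r*d[a[:,1],a[:,0]][:,None]
E
python3 - <<'E'
from h import *
for n in('top','side'):
    im,d=shot(n); cv2.imwrite('pics/%s0.png'%n,im)
    p=bot.camera_params(n);print(n,p['fx'],p['k1'],np.round(p['T'],3).tolist())
print(bot.get_state())
E
```

```text
top 460.0427530749566 -0.016176902059043957 [[-0.006, -0.985, 0.17, 0.314], [-1.0, 0.006, 0.0, -0.064], [-0.001, -0.17, -0.985, 1.313], [0.0, 0.0, 0.0, 1.0]]
side 599.2804136341124 -0.1718631241152542 [[0.84, -0.286, 0.461, -0.113], [-0.542, -0.415, 0.731, -1.098], [-0.018, -0.864, -0.504, 0.778], [0.0, 0.0, 0.0, 1.0]]
{'t': 0.1, 'joints': array([-7.11164642e+01,  1.24754695e+01,  9.25227999e+01,  8.29086480e-04,
        7.51321203e+01, -6.42865996e+00]), 'qvel': array([-0.06074928, -0.11137968, -0.25080048,  0.08721352, -0.03158157,
       -0.04285756]), 'joint_efforts': array([-1.70211133e-04, -3.98073649e+01, -3.04970706e+01, -7.55373389e-05,
        4.16845840e-03, -1.82452197e-05]), 'eef_pos': array([ 0.26700987, -0.5643057 ,  0.25203391]), 'ee_rot': array([-1.79870520e+02, -1.53950082e-02,  2.53119647e+01]), 'contact_force': array([-0.66542384, -0.41257278, -0.17995332]), 'torque': array([ 0.01510476,  0.0127987 , -0.02040899]), 'grip_width': 0.085330293870649}
```

View pics/top0.png

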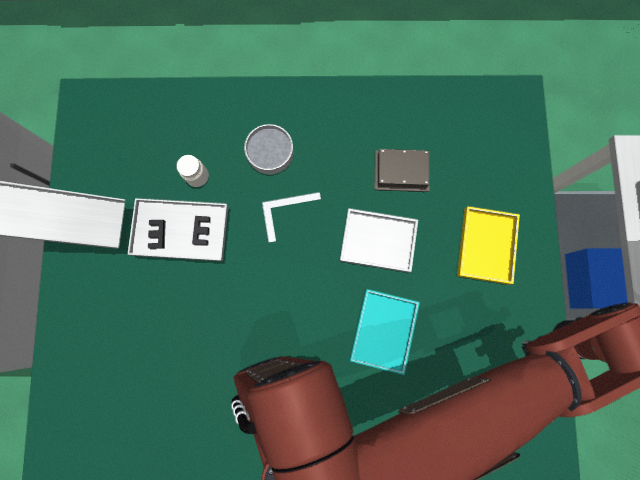

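View pics/side0.png

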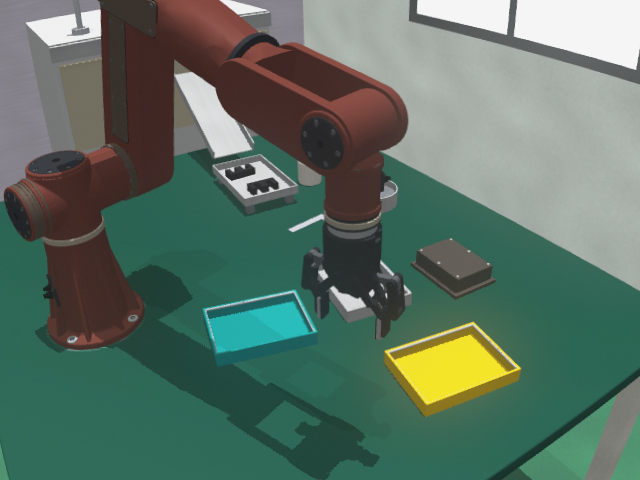

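The top view shows the tape L with its corner near (265,204), the steel tray centred near (379,240), and the E-cores near (157,234) and (201,231) in the catch tray. The jar is at (192,170), the sieve at (269,148) and the box at (403,170). I'll enlarge the relevant parts.

```bash
python3 - <<'E'
from h import *
im,d=load('top')
c=im[180:280,250:430]; a=cv2.resize(c,None,fx=4.4,fy=4.4,interpolation=cv2.INTER_CUBIC)[:, :]
cv2.imwrite('pics/crop_tray.png',a)
c=im[190:270,125:235]; cv2.imwrite('pics/crop_catch.png',cv2.resize(c,None,fx=7,fy=7,interpolation=cv2.INTER_CUBIC))
E
```

```text
(no output)
```

View pics/crop_tray.png

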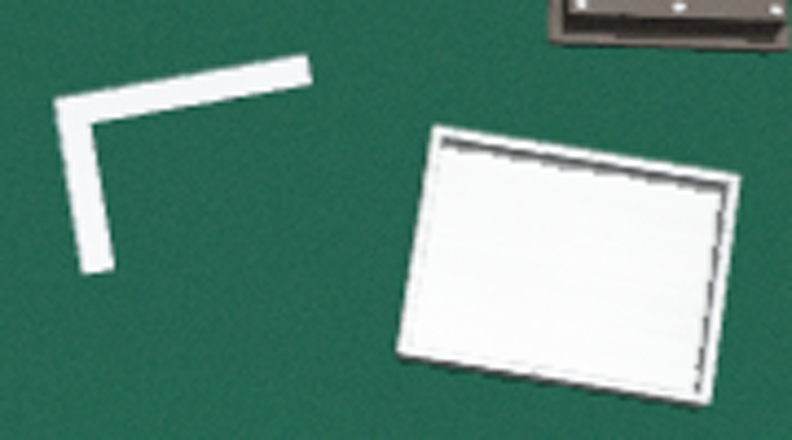

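View pics/crop_catch.png

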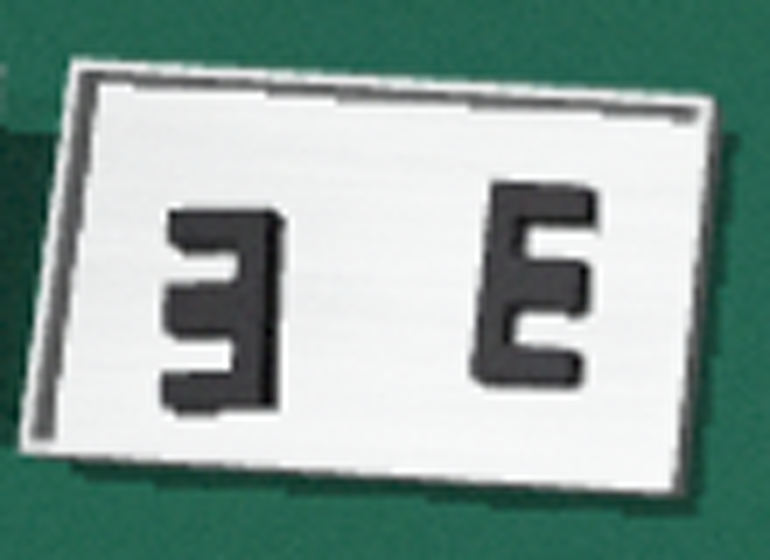

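```bash
cat >> h.py <<'E'
def rect(P,dims):  # fit: corners order -> centre, yaw (direction P0->P1 and P3->P2)
    c=P.mean(0); e=(P[1]-P[0]+P[2]-P[3])/2; f=(P[0]-P[3]+P[1]-P[2])/2
    return c,np.degrees(np.arctan2(e[1],e[0])),np.hypot(*e[:2]),np.degrees(np.arctan2(f[1],f[0])),np.hypot(*f[:2])
E
python3 - <<'E'
from h import *
np.set_printoptions(precision=4,suppress=True)
im,d=load('top')
f=lambda L,s,o:np.array(L)/s+np.array(o)-0.5+0.5/s
tape=f([(54,98),(307,54),(312,84),(91,124),(114,269),(82,274)],4.4,(250,180))
T=at_z('top',tape,0.0);print('tape',T[:,:2])
il=T[2]-T[3]; is_=T[4]-T[3]
print('x dir from short',np.degrees(np.arctan2(*(-is_[1::-1]))),'long',np.degrees(np.arctan2(-il[1],-il[0]))-90, np.degrees(np.arctan2(*((T[0]-T[5])[1::-1]))), np.degrees(np.arctan2(*((T[0]-T[1])[1::-1])))-90)
tr=f([(433,126),(740,175),(710,406),(397,355)],4.4,(250,180))
R=at_z('top',tr,0.03);print('tray',R[:,:2],rect(R,0))
ca=f([(72,60),(716,98),(686,495),(20,453)],7,(125,190))
C=at_z('top',ca,0.054);print('catch',C[:,:2],rect(C,0))
for q in ([(167,208),(272,208),(266,408),(160,410)],[(492,183),(597,187),(583,388),(472,383)]):
    K=at_z('top',f(q,7,(125,190)),0.054);print('core',K[:,:2],rect(K,0))
print('depth z',by_depth('top',[(379,240),(157,234),(180,230),(300,300),(192,165),(403,160),(269,150)],d))
E
```

```text
tape [[ 0.6476  0.1129]
 [ 0.6769 -0.0561]
 [ 0.6561 -0.0594]
 [ 0.6296  0.088 ]
 [ 0.5317  0.0715]
 [ 0.5285  0.0925]]
x dir from short 9.52530301258172 long 10.1945906586934 9.707767181379145 9.812856547091556
tray [[ 0.6197 -0.138 ]
 [ 0.5859 -0.3365]
 [ 0.4361 -0.3112]
 [ 0.47   -0.1127]] (array([ 0.5279, -0.2246,  0.03  ]), np.float64(-99.66720715867076), np.float64(0.20130840755533316), np.float64(-9.582176066540761), np.float64(0.15186605014129478))
catch [[0.6473 0.4656]
 [0.6297 0.2043]
 [0.469  0.2114]
 [0.4872 0.476 ]] (array([0.5583, 0.3393, 0.054 ]), np.float64(-93.89460777585688), np.float64(0.2635703896250991), np.float64(-3.1342571722523154), np.float64(0.1605997855920632))
core [[0.5859 0.4234]
 [0.5856 0.3811]
 [0.5046 0.3792]
 [0.5041 0.4214]] (array([0.5451, 0.4013, 0.054 ]), np.float64(-89.81468375834663), np.float64(0.04220169228941027), np.float64(1.377494578106885), np.float64(0.08140842016811954))
core [[0.5953 0.2932]
 [0.5933 0.2509]
 [0.5119 0.2536]
 [0.5142 0.2978]] (array([0.5537, 0.2739, 0.054 ]), np.float64(-92.77497141323123), np.float64(0.0432533410793983), np.float64(-2.5497851353312897), np.float64(0.08133990556769677))
depth z [[ 0.5317 -0.2277  0.0018]
 [ 0.544   0.3973  0.0529]
 [ 0.5581  0.3387  0.0362]
 [ 0.3611  0.0002  0.0027]
 [ 0.7269  0.293   0.1037]
 [ 0.7574 -0.2976  0.0466]
 [ 0.7973  0.091   0.0271]]
```

The tray is at (0.528,-0.225) with yaw -9.6°. The mark is at about (0.5695,-0.028) with yaw 9.8°. I'll pinch the tray's right wall and drag the tray across.

```bash
python3 -m creep '[[24.5,24.2,-10,0,0,-3.5,0],[24.5,24.2,-10,0,0,-3.5,0],[24.5,24.2,-10,0,0,-3.5,0],[24.5,24.2,-10,0,0,-3.5,0],[24.5,24.2,-10,0,0,-3.5,0],[24.5,24.2,-10,0,0,-3.5,0],[24.5,24.2,-10,0,0,-3.5,0],[24.5,24.2,-10,0,0,-3.5,0],[24.5,24.2,-10,0,0,-3.5,0],[24.5,24.2,-10,0,0,-3.5,0.2]]' 20; python3 -m creep '[[0,0,-15,0,0,0,0.3],[0,0,-15,0,0,0,0.3],[0,0,-15,0,0,0,0.3],[0,0,-15,0,0,0,0.3],[0,0,0,0,0,0,0.3],[0,0,0,0,0,0,0.3]]'
```

```text
t: 0.93
eef_pos: [0.5129, -0.3213, 0.1523]
ee_rot: [-180.0, 0.0, -9.9]
contact_force: [0.2, -1.4, 0.4]
grip_width: 0.0756
t: 1.43
eef_pos: [0.5112, -0.3221, 0.0918]
ee_rot: [-179.9, 0.2, -9.7]
contact_force: [-0.4, 0.3, 0.4]
grip_width: 0.0594
```

```bash
python3 -m creep '[[0,0,-14,0,0,0,0.3],[0,0,-14,0,0,0,0.3],[0,0,-14,0,0,0,0.3],[0,0,-11,0,0,0,0.3],[0,0,0,0,0,0,0.5],[0,0,0,0,0,0,0.7],[0,0,0,0,0,0,0.85],[0,0,0,0,0,0,1],[0,0,0,0,0,0,1],[0,0,0,0,0,0,1]]' 40; python3 -m creep '[[0,0,0,0,0,0,1],[0,0,0,0,0,0,1],[0,0,0,0,0,0,1]]'; python3 - <<'E'
from h import *
print(bot.tip_reach); im,d=shot('top'); cv2.imwrite('pics/t1.png',im)
im,d=shot('side'); cv2.imwrite('pics/s1.png',cv2.resize(im[180:380,240:480],None,fx=3,fy=3))
E
```

```text
t: 2.27
eef_pos: [0.5129, -0.3233, 0.0413]
ee_rot: [180.0, -0.1, -9.7]
contact_force: [0.9, 0.2, 1.6]
grip_width: 0.0026
t: 2.52
eef_pos: [0.513, -0.3233, 0.0413]
ee_rot: [180.0, -0.1, -9.7]
contact_force: [0.9, 1.1, 4.7]
grip_width: 0.0025
0.022
```

View pics/s1.png

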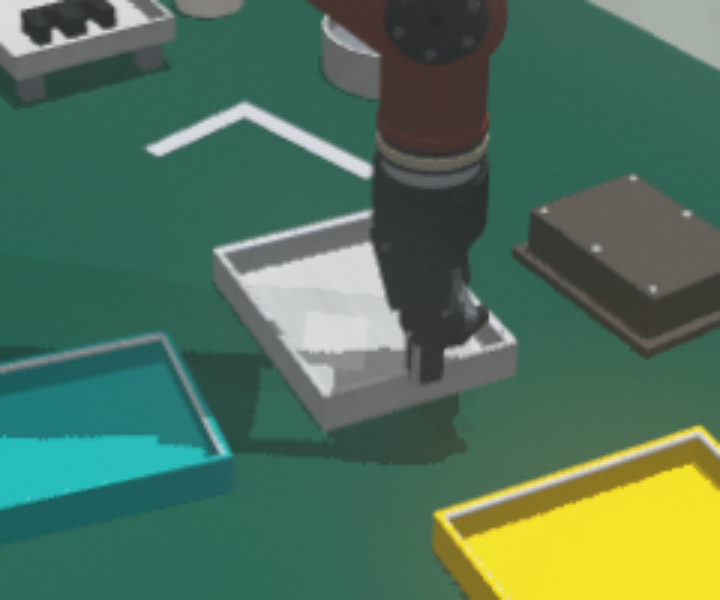

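The wall is pinched at mid-side and the tray is still flat. Next I'll drag it.

```bash
python3 -m creep '[[1.5,5,0,0,0,0.5,1],[3.5,9,0,0,0,0.9,1],[3.5,9,0,0,0,0.9,1],[3.5,9,0,0,0,0.9,1],[3.5,9,0,0,0,0.9,1],[3.5,9,0,0,0,0.9,1],[3.5,9,0,0,0,0.9,1],[3.5,9,0,0,0,0.9,1],[3.5,9,0,0,0,0.9,1],[3.5,9,0,0,0,0.9,1]]'; python3 -m creep '[[3.5,9,0,0,0,0.9,1],[3.5,9,0,0,0,0.9,1],[3.5,9,0,0,0,0.9,1],[3.5,9,0,0,0,0.9,1],[3.5,9,0,0,0,0.9,1],[3.5,9,0,0,0,0.9,1],[3.5,9,0,0,0,0.9,1],[3.5,9,0,0,0,0.9,1],[3.5,9,0,0,0,0.9,1],[3.5,9,0,0,0,0.9,1]]'
python3 - <<'E'
from h import *
im,d=shot('top'); cv2.imwrite('pics/t2.png',cv2.resize(im[180:280,240:400],None,fx=5,fy=5,interpolation=cv2.INTER_CUBIC))
E
```

```text
t: 3.45
eef_pos: [0.546, -0.2388, 0.0413]
ee_rot: [179.7, -0.1, -0.9]
contact_force: [-1.3, -6.0, 4.7]
grip_width: 0.0026
t: 4.28
eef_pos: [0.5809, -0.1488, 0.0412]
ee_rot: [179.7, -0.0, 8.1]
contact_force: [-1.0, -5.6, 4.7]
grip_width: 0.0024
```

View pics/t2.png

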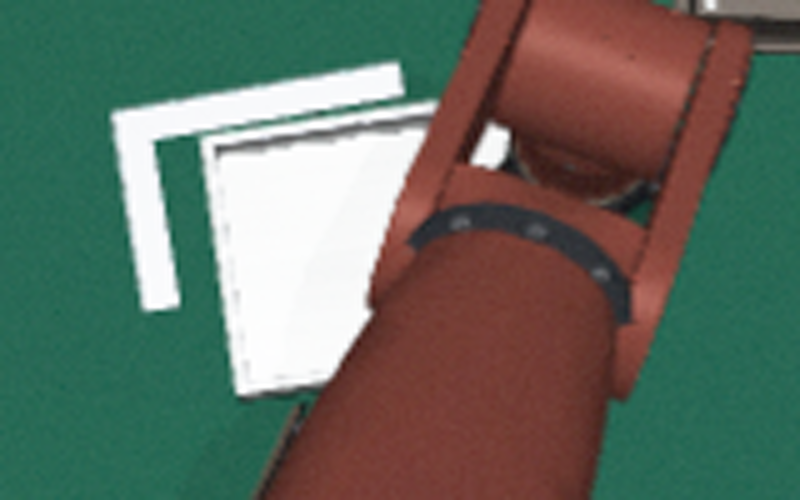

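The tray is following. Its far-left rim corner is at (202,138) in the crop, the far edge runs to (437,100) and the near-left corner is at (237,397). I'll compute what's left to move.

```bash
python3 - <<'E'
from h import *
np.set_printoptions(precision=4,suppress=True)
f=lambda L:np.array(L)/5+np.array((240,180))-0.4
P=at_z('top',f([(202,138),(437,100),(237,397)]),0.03)[:,:2]
M=at_z('top',f([(155,141),(404,94),(180,305),(111,112),(399,62),(142,311)]),0.0)[:,:2]
ang=lambda v:np.degrees(np.arctan2(v[1],v[0]))
print(P,M,'tray yaw',ang(P[0]-P[1])-90,ang(P[0]-P[2]),'mark',ang(M[0]-M[1])-90,ang(M[0]-M[2]),ang(M[3]-M[4])-90,ang(M[3]-M[5]))
y=np.radians(9.8);R=np.array([[np.cos(y),-np.sin(y)],[np.sin(y),np.cos(y)]])
yt=np.radians(np.mean([ang(P[0]-P[1])-90,ang(P[0]-P[2])]));Rt=np.array([[np.cos(yt),-np.sin(yt)],[np.sin(yt),np.cos(yt)]])
c=P[0]-Rt@[.075,.1]; m=M[0]-R@[.079,.104]; m2=M[3]-R@[.099,.124]
print('tray c',c,'mark',m,m2,'in mark',R.T@(c-(m+m2)/2))
g=np.array([.5809,-.1488]);print('tool local',Rt.T@(g-c))
E
```

```text
[[ 0.624   0.0567]
 [ 0.6455 -0.0781]
 [ 0.4745  0.0356]] [[ 0.6296  0.0871]
 [ 0.6571 -0.059 ]
 [ 0.5321  0.0713]
 [ 0.6473  0.1132]
 [ 0.6765 -0.0562]
 [ 0.5287  0.0932]] tray yaw 9.086445809809007 8.039169245588198 mark 10.637931449308226 9.183549822410347 9.795117109315257 9.530889205083103
tray c [ 0.5647 -0.0533] mark [ 0.5695 -0.0289] [ 0.5708 -0.0259] in mark [-0.0098 -0.0247]
tool local [ 0.0018 -0.0968]
```

```bash
python3 -m creep '[[1.5,6,0,0,0,0.4,1],[1.5,6,0,0,0,0.4,1],[1.5,5,0,0,0,0.4,1],[1.5,4,0,0,0,0.3,1],[1,3,0,0,0,0,1],[0,0,0,0,0,0,1],[0,0,0,0,0,0,1]]'; python3 -m creep '[[0,0,0,0,0,0,0.8],[0,0,0,0,0,0,0.6],[0,0,0,0,0,0,0.5],[0,0,0,0,0,0,0.5],[0,0,10,0,0,0,0.5],[0,0,20,0,0,0,0.5],[0,0,30,0,0,0,0.5],[0,0,30,0,0,0,0.4],[0,0,30,0,0,0,0.3],[0,0,0,0,0,0,0.3]]'
```

```text
t: 4.92
eef_pos: [0.5879, -0.1244, 0.0412]
ee_rot: [179.8, -0.1, 9.5]
contact_force: [-0.7, -4.7, 5.4]
grip_width: 0.0025
t: 5.75
eef_pos: [0.592, -0.1243, 0.1688]
ee_rot: [179.6, -0.7, 9.4]
contact_force: [1.7, -0.4, 1.1]
grip_width: 0.0599
```

```bash
python3 -m creep '[[-1,15,0,0,0,-0.5,0.3],[-3,30,0,0,0,-1,0.3],[-3,32,0,0,0,-1,0.3],[-3,33,0,0,0,-1,0.3],[-3,33,0,0,0,-1,0.3],[-3,33,0,0,0,-1,0.3],[-3,33,0,0,0,-1,0.3],[-3,33,0,0,0,-1,0.3],[-3,33,0,0,0,-1,0.3],[-3,33,0,0,0,-1,0.3]]';  python3 -m creep '[[-3,33,0,0,0,-1,0.3],[-3,30,0,0,0,-1,0.3],[-3,30,0,0,0,-0.5,0.3],[-2,24,-10,0,0,0,0.3],[0,6,-20,0,0,0,0.3],[0,0,-20,0,0,0,0.3],[0,0,0,0,0,0,0.3],[0,0,0,0,0,0,0.3]]'
python3 - <<'E'
from h import *
im,d=shot('top'); cv2.imwrite('pics/t3.png',cv2.resize(im[170:290,180:340],None,fx=5,fy=5,interpolation=cv2.INTER_CUBIC))
E
```

```text
t: 6.58
eef_pos: [0.5586, 0.1867, 0.1605]
ee_rot: [-180.0, 0.0, -0.1]
contact_force: [0.1, -0.4, -0.8]
grip_width: 0.0601
t: 7.25
eef_pos: [0.5466, 0.3076, 0.1088]
ee_rot: [179.9, 0.2, -2.6]
contact_force: [-0.3, -0.0, 0.1]
grip_width: 0.0598
```

View pics/t3.png

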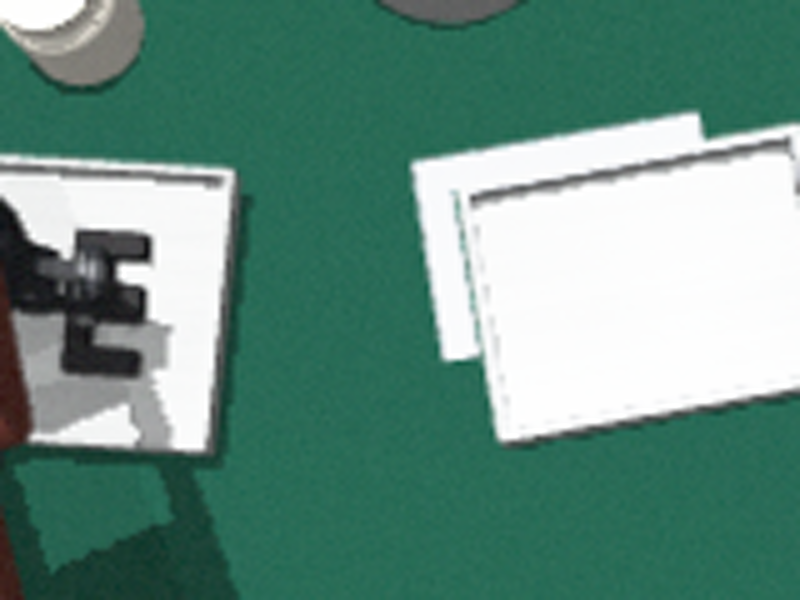

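```bash
python3 - <<'E'
from h import *
im,d=load('top'); c=im[185:270,250:370].astype(float)
c=255*np.clip((c-150)/105,0,1)**2.0*0.8+c*0.2
cv2.imwrite('pics/t3b.png',cv2.resize(c.astype(np.uint8),None,fx=6.6,fy=6.6,interpolation=cv2.INTER_CUBIC))
E
```

```text
(no output)
```

View pics/t3b.png

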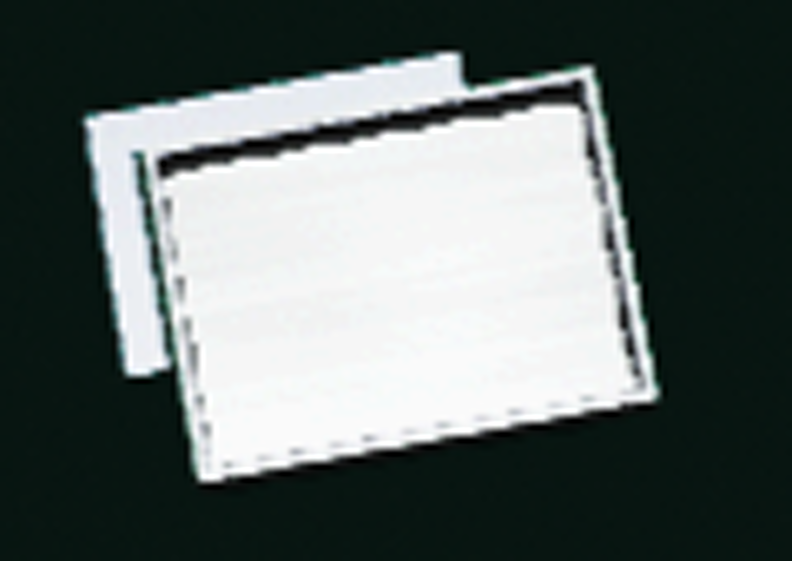

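The tray's rim corners in this crop are (147,148), (594,66), (658,400) and (199,482). The tape's outer points are (86,117), (459,53) and (126,377).

```bash
python3 - <<'E'
from h import *
np.set_printoptions(precision=4,suppress=True)
f=lambda L:np.array(L)/6.6+np.array((250,185))-0.5+.5/6.6
P=at_z('top',f([(147,148),(594,66),(658,400),(199,482)]),0.03)
c,e,le,g,lg=rect(P,0);print(c,e+90,le,g,lg)
M=at_z('top',f([(86,117),(459,53),(126,377)]),0.0)[:,:2]
ang=lambda v:np.degrees(np.arctan2(v[1],v[0]))
print(M,ang(M[0]-M[1])-90,ang(M[0]-M[2]))
y=np.radians(9.75);R=np.array([[np.cos(y),-np.sin(y)],[np.sin(y),np.cos(y)]])
m=M[0]-R@[.099,.124];print('mark',m,'tray in mark',R.T@(c[:2]-m),R.T@(c[:2]-[.5695,-.0284]))
E
```

```text
[ 0.5691 -0.0295  0.03  ] 10.109081920958232 0.19825648698003048 9.575999714914042 0.14887030997596615
[[ 0.6463  0.1108]
 [ 0.6747 -0.0553]
 [ 0.529   0.0913]] 9.676855852285499 9.410376910246562
mark [ 0.5698 -0.0282] tray in mark [-0.0009 -0.0012] [-0.0006 -0.001 ]
```

The tray is within about 1 mm and 0.5° of the mark. Next is the right core.

```bash
python3 -m creep '[[2,-10,0,0,0,0,0.3],[3,-13,0,0,0,0,0.3],[2,-10.5,0,0,0,0,0.3],[0,0,-10,0,0,0,0.3],[0,0,-12,0,0,0,0.3],[0,0,-12,0,0,0,0.3],[0,0,-10,0,0,0,0.3],[0,0,-7,0,0,0,0.3],[0,0,0,0,0,0,0.3],[0,0,0,0,0,0,0.3]]'; python3 -c "
from h import *
im,d=shot('side'); cv2.imwrite('pics/s2.png',cv2.resize(im[110:260,170:370],None,fx=4,fy=4,interpolation=cv2.INTER_CUBIC))"
```

```text
t: 8.13
eef_pos: [0.5544, 0.2746, 0.0579]
ee_rot: [180.0, 0.1, -2.6]
contact_force: [0.0, 0.2, 0.0]
grip_width: 0.06
```

View pics/s2.png

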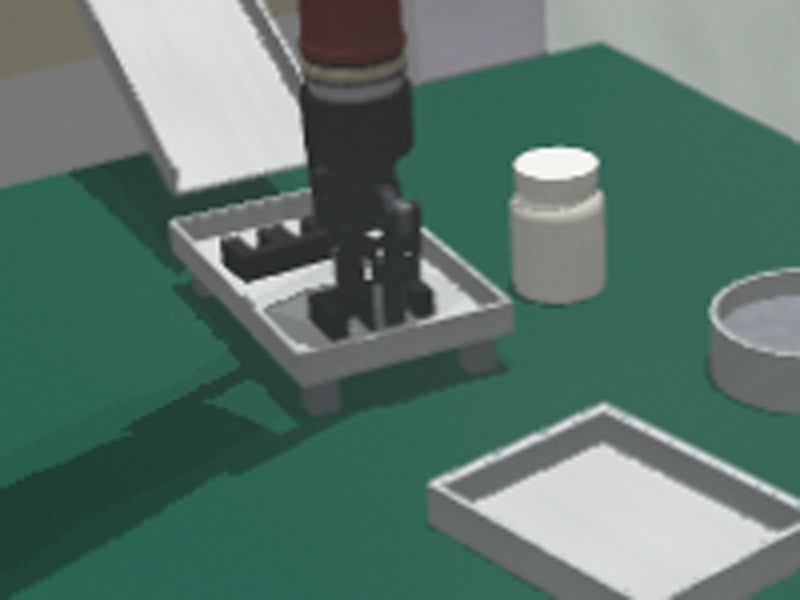

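```bash
python3 -m creep '[[0,0,0,0,0,0,0.4],[0,0,0,0,0,0,0.45],[0,0,0,0,0,0,0.5],[0,0,0,0,0,0,0.6],[0,0,0,0,0,0,0.8],[0,0,0,0,0,0,1],[0,0,0,0,0,0,1],[0,0,0,0,0,0,1]]' 45; python3 -m creep '[[0,0,3,0,0,0,1],[0,0,6,0,0,0,1],[0,0,12,0,0,0,1],[0,0,18,0,0,0,1],[0,0,18,0,0,0,1],[0,0,10,0,0,0,1],[0,0,3,0,0,0,1],[0,0,0,0,0,0,1]]'
```

```text
t: 8.85
eef_pos: [0.5563, 0.2751, 0.0606]
ee_rot: [-179.9, -0.1, -2.6]
contact_force: [-0.1, 1.6, 4.9]
grip_width: 0.0389
t: 9.52
eef_pos: [0.556, 0.2747, 0.1307]
ee_rot: [-180.0, -0.1, -2.6]
contact_force: [0.8, 0.7, -0.6]
grip_width: 0.0388
```

```bash
python3 -m creep '[[0,-10,0,0,0,0.4,1],[2,-20,0,0,0,1,1],[2,-30,0,0,0,1,1],[2,-30,0,0,0,1,1],[2,-30,0,0,0,1,1],[2,-30,0,0,0,1,1],[2,-30,0,0,0,1,1],[2,-30,0,0,0,1,1],[2,-30,0,0,0,1,1],[2,-30,0,0,0,1,1]]'; python3 -m creep '[[2,-30,0,0,0,1,1],[2,-25,0,0,0,1,1],[1,-15,0,0,0,1,1],[0,-10,0,0,0,0,1],[0,0,-10,0,0,0,1],[0,0,-10,0,0,0,1],[0,0,-10,0,0,0,1],[0,0,0,0,0,0,1],[0,0,0,0,0,0,1]]'; python3 -c "
from h import *
im,d=shot('side'); cv2.imwrite('pics/s3.png',cv2.resize(im[130:310,250:450],None,fx=3.3,fy=3.3,interpolation=cv2.INTER_CUBIC))"
```

```text
t: 10.35
eef_pos: [0.5715, 0.0025, 0.1275]
ee_rot: [-180.0, 0.2, 6.9]
contact_force: [0.7, 0.4, -2.1]
grip_width: 0.0389
t: 11.1
eef_pos: [0.5766, -0.074, 0.0972]
ee_rot: [-179.9, 0.2, 9.9]
contact_force: [0.4, -0.1, -1.2]
grip_width: 0.0391
```

View pics/s3.png

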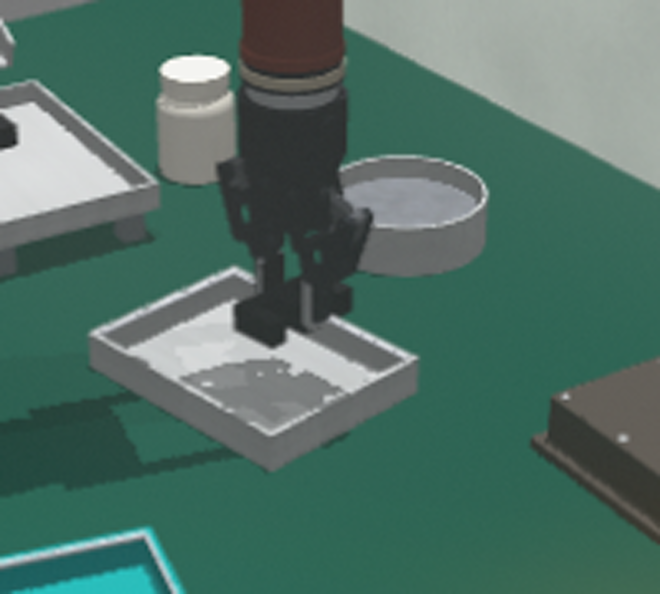

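The core is held level above the tray. I'll lower it and watch the force.

```bash
python3 -m creep '[[0,0,-8,0,0,0,1],[0,0,-12,0,0,0,1],[0,0,-12,0,0,0,1],[0,0,-12,0,0,0,1],[0,0,-8,0,0,0,1],[0,0,-6,0,0,0,1],[0,0,-2,0,0,0,1],[0,0,0,0,0,0,1],[0,0,0,0,0,0,1],[0,0,0,0,0,0,1]]'; python3 -m creep '[[0,0,-1.5,0,0,0,1],[0,0,-1.5,0,0,0,1],[0,0,0,0,0,0,1]]';python3 -m creep '[[0,0,-1.5,0,0,0,1],[0,0,-0.5,0,0,0,1],[0,0,0,0,0,0,1]]'
```

```text
t: 11.98
eef_pos: [0.579, -0.0757, 0.04]
ee_rot: [180.0, -0.1, 9.8]
contact_force: [0.4, -0.3, -2.0]
grip_width: 0.0388
t: 12.23
eef_pos: [0.5783, -0.0755, 0.0364]
ee_rot: [180.0, -0.0, 9.8]
contact_force: [-0.1, -0.5, -1.5]
grip_width: 0.0388
t: 12.48
eef_pos: [0.5781, -0.0755, 0.0341]
ee_rot: [-180.0, 0.0, 9.8]
contact_force: [0.5, -0.4, -1.9]
grip_width: 0.0391
```

```bash
python3 -m creep '[[0,0,-1,0,0,0,1],[0,0,-1,0,0,0,1],[0,0,0,0,0,0,1]]'; python3 -m creep '[[0,0,-1,0,0,0,1],[0,0,-0.5,0,0,0,1],[0,0,0,0,0,0,1]]';python3 -m creep '[[0,0,-1,0,0,0,1],[0,0,0,0,0,0,1],[0,0,0,0,0,0,1]]'
```

```text
t: 12.73
eef_pos: [0.5781, -0.0755, 0.032]
ee_rot: [-180.0, 0.0, 9.8]
contact_force: [0.2, -0.4, -1.9]
grip_width: 0.0387
t: 12.98
eef_pos: [0.5782, -0.0755, 0.0307]
ee_rot: [-180.0, 0.0, 9.8]
contact_force: [0.2, 0.2, -2.2]
grip_width: 0.0384
t: 13.23
eef_pos: [0.5784, -0.0755, 0.0306]
ee_rot: [-180.0, 0.0, 9.8]
contact_force: [-3.3, 0.8, 5.7]
grip_width: 0.0388
```

Touchdown at about 8 N. Now I'll release it gently.

```bash
python3 -m creep '[[0,0,0,0,0,0,0.5],[0,0,0,0,0,0,0.45],[0,0,0,0,0,0,0.42],[0,0,0,0,0,0,0.4],[0,0,0,0,0,0,0.4],[0,0,5,0,0,0,0.4],[0,0,10,0,0,0,0.4],[0,0,25,0,0,0,0.4],[0,0,30,0,0,0,0.35],[0,0,30,0,0,0,0.3]]'; python3 -m creep '[[0,15,0,0,0,-0.5,0.3],[-1,30,0,0,0,-0.5,0.3],[-3,35,0,0,0,-0.6,0.3],[-3,35,0,0,0,-0.6,0.3],[-3,35,0,0,0,-0.6,0.3],[-3,35,0,0,0,-0.6,0.3],[-3,35,0,0,0,-0.6,0.3],[-3,35,0,0,0,-0.6,0.3],[-3,35,0,0,0,-0.6,0.3],[-3,35,0,0,0,-0.6,0.3]]'; python3 -m creep '[[-3,35,0,0,0,-0.6,0.3],[-3,35,0,0,0,-0.6,0.3],[-3,30,0,0,0,-0.6,0.3],[-3,30,0,0,0,-0.6,0.3],[0,12,0,0,0,-0.5,0.3],[0,0,0,0,0,0,0.3],[0,0,0,0,0,0,0.3]]'; python3 -c "
from h import *
im,d=shot('top'); cv2.imwrite('pics/t4.png',cv2.resize(im[180:280,135:375],None,fx=3.3,fy=3.3,interpolation=cv2.INTER_CUBIC))"
```

```text
t: 14.07
eef_pos: [0.5777, -0.0754, 0.131]
ee_rot: [-180.0, 0.1, 9.8]
contact_force: [1.4, 0.3, -0.3]
grip_width: 0.0598
t: 14.9
eef_pos: [0.5532, 0.2514, 0.1311]
ee_rot: [-180.0, -0.1, 4.0]
contact_force: [0.3, 0.5, -0.6]
grip_width: 0.0599
t: 15.48
eef_pos: [0.5413, 0.3914, 0.1303]
ee_rot: [180.0, -0.0, 1.2]
contact_force: [0.8, -0.7, 0.2]
grip_width: 0.0595
```

View pics/t4.png

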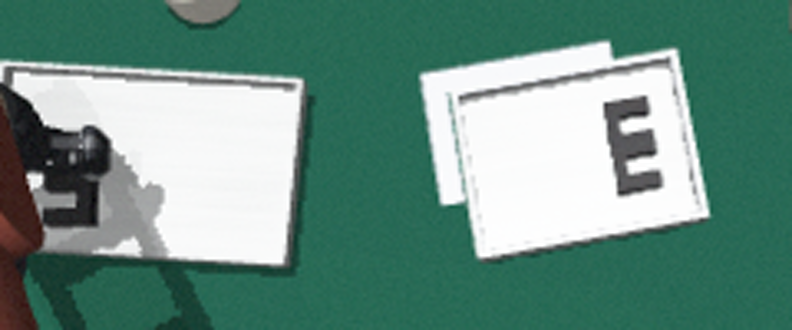

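Core 1 lies flat in the right half of the tray, and the tray hasn't moved. Next is core 2.

```bash
python3 -m creep '[[2,5,0,0,0,0,0.3],[2,5,0,0,0,0.2,0.3],[0,0,-12,0,0,0,0.3],[0,0,-14,0,0,0,0.3],[0,0,-14,0,0,0,0.3],[0,0,-10,0,0,0,0.3],[0,0,-6,0,0,0,0.3],[0,0,0,0,0,0,0.3]]'; python3 -m creep '[[0,0,-5,0,0,0,0.3],[0,0,-5,0,0,0,0.3],[0,0,-4,0,0,0,0.3],[0,0,-2.5,0,0,0,0.3],[0,0,0,0,0,0,0.3],[0,0,0,0,0,0,0.3]]'; python3 -m creep '[[0,0,0,0,0,0,0.4],[0,0,0,0,0,0,0.45],[0,0,0,0,0,0,0.5],[0,0,0,0,0,0,0.6],[0,0,0,0,0,0,0.8],[0,0,0,0,0,0,1],[0,0,0,0,0,0,1],[0,0,0,0,0,0,1]]' 45
```

```text
t: 16.2
eef_pos: [0.5432, 0.4002, 0.0702]
ee_rot: [179.8, 0.3, 1.3]
contact_force: [0.3, -0.7, -0.2]
grip_width: 0.06
t: 16.7
eef_pos: [0.5453, 0.4015, 0.0573]
ee_rot: [-180.0, -0.0, 1.3]
contact_force: [0.7, 0.8, 0.4]
grip_width: 0.0596
t: 17.37
eef_pos: [0.5458, 0.4019, 0.0581]
ee_rot: [-180.0, -0.1, 1.3]
contact_force: [0.1, 0.7, 3.6]
grip_width: 0.0387
```

```bash
python3 -m creep '[[0,0,3,0,0,0,1],[0,0,6,0,0,0,1],[0,0,12,0,0,0,1],[0,0,18,0,0,0,1],[0,0,18,0,0,0,1],[0,0,10,0,0,0,1],[0,0,3,0,0,0,1],[0,-5,0,0,0,0,1],[0,-12,0,0,0,0.3,1],[1,-20,0,0,0,0.6,1]]'; python3 -m creep '[[1,-28,0,0,0,0.7,1],[1,-30,0,0,0,0.7,1],[1,-30,0,0,0,0.7,1],[1,-30,0,0,0,0.7,1],[2,-30,0,0,0,0.7,1],[2,-30,0,0,0,0.7,1],[2,-30,0,0,0,0.7,1],[2,-30,0,0,0,0.7,1],[2,-30,0,0,0,0.7,1],[1,-30,0,0,0,0.7,1]]'; python3 -m creep '[[0,-25,0,0,0,0.3,1],[0,-16,0,0,0,0.3,1],[0,-10,0,0,0,0,1],[0,0,-8,0,0,0,1],[0,0,-12,0,0,0,1],[0,0,-10,0,0,0,1],[0,0,0,0,0,0,1],[0,0,0,0,0,0,1],[0,0,0,0,0,0,1]]'
```

```text
t: 18.2
eef_pos: [0.545, 0.3642, 0.1258]
ee_rot: [180.0, 0.1, 2.4]
contact_force: [2.4, -0.0, -1.8]
grip_width: 0.0391
t: 19.03
eef_pos: [0.5593, 0.0641, 0.1256]
ee_rot: [-180.0, 0.2, 9.2]
contact_force: [0.2, -0.0, -0.8]
grip_width: 0.0388
t: 19.78
eef_pos: [0.561, 0.0164, 0.0968]
ee_rot: [-180.0, 0.0, 9.9]
contact_force: [0.1, 1.0, -1.4]
grip_width: 0.0389
```

```bash
python3 -m creep '[[0,0,-8,0,0,0,1],[0,0,-12,0,0,0,1],[0,0,-12,0,0,0,1],[0,0,-12,0,0,0,1],[0,0,-8,0,0,0,1],[0,0,-6,0,0,0,1],[0,0,-4,0,0,0,1],[0,0,0,0,0,0,1],[0,0,0,0,0,0,1],[0,0,0,0,0,0,1]]'; python3 -m creep '[[0,0,-1,0,0,0,1],[0,0,-1,0,0,0,1],[0,0,0,0,0,0,1]]'; python3 -m creep '[[0,0,-1,0,0,0,1],[0,0,-0.5,0,0,0,1],[0,0,0,0,0,0,1]]'
```

```text
t: 20.62
eef_pos: [0.5619, 0.0154, 0.0358]
ee_rot: [180.0, -0.1, 9.8]
contact_force: [0.7, 0.3, -2.1]
grip_width: 0.039
t: 20.87
eef_pos: [0.5614, 0.0155, 0.0336]
ee_rot: [180.0, -0.0, 9.8]
contact_force: [-0.7, -0.2, -2.0]
grip_width: 0.0392
t: 21.12
eef_pos: [0.5611, 0.0155, 0.0317]
ee_rot: [-180.0, 0.0, 9.8]
contact_force: [-0.9, 0.2, -1.6]
grip_width: 0.0388
```

```bash
python3 -m creep '[[0,0,-1,0,0,0,1],[0,0,-0.5,0,0,0,1],[0,0,0,0,0,0,1]]'; python3 -m creep '[[0,0,-1,0,0,0,1],[0,0,0,0,0,0,1],[0,0,0,0,0,0,1]]'
```

```text
t: 21.37
eef_pos: [0.5611, 0.0155, 0.0301]
ee_rot: [-180.0, 0.0, 9.8]
contact_force: [0.2, 0.6, -1.5]
grip_width: 0.0392
t: 21.62
eef_pos: [0.5612, 0.0155, 0.0292]
ee_rot: [-180.0, 0.0, 9.8]
contact_force: [0.0, 0.3, -2.3]
grip_width: 0.0386
```

```bash
python3 -m creep '[[0,0,-0.8,0,0,0,1],[0,0,0,0,0,0,1],[0,0,0,0,0,0,1]]'; python3 -m creep '[[0,0,-0.6,0,0,0,1],[0,0,0,0,0,0,1],[0,0,0,0,0,0,1]]'
```

```text
t: 21.87
eef_pos: [0.5612, 0.0155, 0.0285]
ee_rot: [-180.0, 0.0, 9.8]
contact_force: [0.2, -0.4, -1.3]
grip_width: 0.0385
t: 22.12
eef_pos: [0.5614, 0.0155, 0.0281]
ee_rot: [180.0, -0.0, 9.8]
contact_force: [-1.7, -0.3, 0.4]
grip_width: 0.0391
```

Contact is starting. I'll press 0.5 mm further, then release and retreat.

```bash
python3 -m creep '[[0,0,-0.5,0,0,0,1],[0,0,0,0,0,0,1],[0,0,0,0,0,0,1]]'; python3 -m creep '[[0,0,0,0,0,0,0.5],[0,0,0,0,0,0,0.45],[0,0,0,0,0,0,0.42],[0,0,0,0,0,0,0.4],[0,0,0,0,0,0,0.4],[0,0,5,0,0,0,0.4],[0,0,10,0,0,0,0.4],[0,0,25,0,0,0,0.4],[0,0,30,0,0,0,0.35],[0,0,30,0,0,0,0.3]]'; python3 -m creep '[[0,15,0,0,0,0,0.3],[-2,30,5,0,0,0,0.3],[-3,35,5,0,0,0,0.3],[-3,35,5,0,0,0,0.3],[-3,35,5,0,0,0,0.3],[-3,35,5,0,0,0,0.3],[-3,35,5,0,0,0,0.3],[-3,30,5,0,0,0,0.3],[0,15,0,0,0,0,0.3],[0,0,0,0,0,0,0.3]]'; python3 -c "
from h import *
im,d=shot('top'); c=im[180:280,230:375].copy()
a=cv2.resize(c,None,fx=5.5,fy=5.5,interpolation=cv2.INTER_CUBIC).astype(float)
a=255*np.clip((a-110)/145,0,1)**2*0.6+a*0.4
cv2.imwrite('pics/t5.png',a[:, :].astype(np.uint8)); 
s,_=shot('side'); cv2.imwrite('pics/s5.png',s)"
```

```text
t: 22.37
eef_pos: [0.5614, 0.0155, 0.028]
ee_rot: [-180.0, 0.0, 9.8]
contact_force: [-3.0, -0.3, 4.7]
grip_width: 0.0391
t: 23.2
eef_pos: [0.5607, 0.0156, 0.1286]
ee_rot: [-180.0, 0.1, 9.8]
contact_force: [0.8, -1.0, 0.0]
grip_width: 0.0594
t: 24.03
eef_pos: [0.5415, 0.2837, 0.164]
ee_rot: [-179.9, -0.2, 10.0]
contact_force: [-0.0, -0.4, -0.3]
grip_width: 0.0595
```

View pics/t5.png

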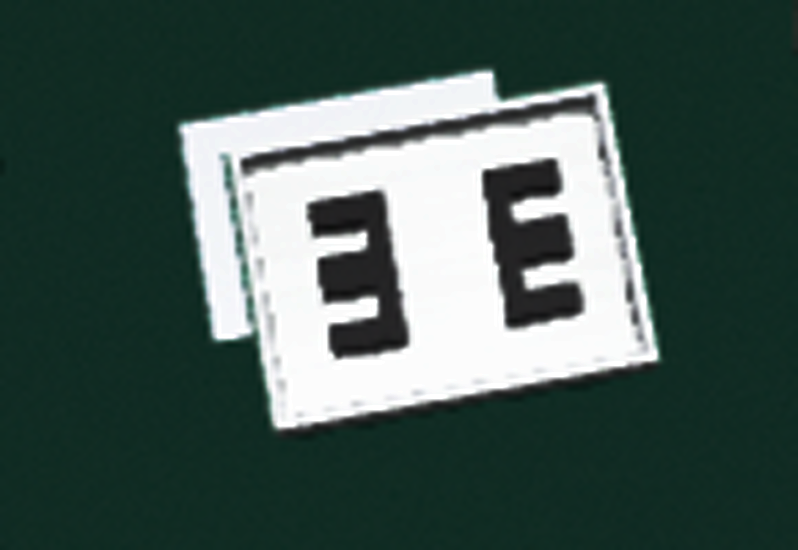

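Both cores lie side by side inside the tray. The rim corners in this crop are (233,152), (605,84), (658,360) and (276,431). I'll check the pose and heights numerically, then hand in.

```bash
python3 - <<'E'
from h import *
np.set_printoptions(precision=4,suppress=True)
f=lambda L:np.array(L)/5.5+np.array((230,180))-0.5+.5/5.5
im,d=load('top')
c,e,le,g,lg=rect(at_z('top',f([(233,152),(605,84),(658,360),(276,431)]),0.03),0)
y=np.radians(9.75);R=np.array([[np.cos(y),-np.sin(y)],[np.sin(y),np.cos(y)]])
print('tray in mark',R.T@(c[:2]-[.5696,-.0283]),'yaw',e+90,g)
print('core tops z',by_depth('top',np.round(f([(385,205),(392,270),(395,335),(345,278),(495,190),(505,250),(515,310),(550,237)])),d)[:,2])
print(bot.hand_in())
E
```

```text
tray in mark [-0.0013 -0.0011] yaw 10.292578806454458 9.542940725269608
core tops z [0.0168 0.0284 0.0246 0.0285 0.025  0.0253 0.028  0.0236]
the job is handed in; nothing more can be done
None
```

I pinched the tray's right wall, slid it flat along the bench into the tape corner and let go. Then I lifted each E-core from the catch tray and lowered it into the parts tray, releasing it only after the force reading showed contact (about 5–8 N). The job was handed in after about 24 s of robot time.

- **Tray position:** the last top picture puts the tray about 1 mm from the mark along each axis. Its yaw is within about 0.5° of the tape.
- **Cores:** both are visible side by side inside the tray walls. Seven of the eight points I read on their tops are 24–28 mm high, where about 24 mm is expected for lying flat. The eighth read 17 mm, probably because the pixel fell on a core's edge; I did not recheck it.
- **Not measured at the end:** I did not re-measure the jar, sieve or graphite box after the job. No move went near them and no unexpected contact force showed up. I saved a last side picture but did not view it.

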